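# Close and hold a field radio's battery cover

### The job

Turn the steel wing fastener on the field radio until the wing lines up with the long slot in the open, spring-loaded battery cover. Then swing the cover shut so that the wing passes through the slot, and press it fully home, flush on the radio. Finish while still pressing it there (the spring opens it if you let go), and leave the other things on the table where they are.

Things in the scene. Friction and masses are not known exactly. Their poses are not given: they have to be found in the camera images.
- radio: Olive field radio lying on its back, a fixed box 200 (x) x 170 (y) x 90 (z) mm. Origin: centre of its underside; +x points to the cover's hinge, z up. Its top: a ledge from x = -100 to -10 mm carries the wing, then an open battery well x = -10 to 65, y = -69 to 69 mm, 13 mm deep to the cells. Knobs and an antenna stub stick out up to 48 mm from its +y end, below z = 65 mm.
- wing (a joint): Wing angle (rad), growing counter-clockwise from above. 0: the wing lies along the radio's y axis, across the slot; 1.571: along the radio's x axis, lined up with the slot. Starts at 0.1 to 0.8. Turns from -0.1 to 2.2 with light friction (0.05 N m), no stop or click at 1.571, and stays where left. The cover passes it only within about 0.2 rad of 1.571; otherwise the wing blocks it.
- wing_mid (a point): Centre of the steel wing on its turning axis, half-way up, at the radio's (-45, 0, 112) mm. The wing is an upright bar 44 mm long, 10 mm thick, 20 mm high (12 to 32 mm above the radio's top) on a 14 mm round post. This frame turns with it: y along its length, x across its thickness, z up.
- cover (a joint): Cover angle (rad): 0 shut flush on the radio's top (a firm stop), 1.6 fully open, just past upright, where it starts. A spring always drives it open: pushing square to the plate 110 mm from the hinge takes about 5 N half-way and 8 to 9 N when shut.
- cover_hinge (a point): Middle of the hinge line, at the radio's (75, 0, 90) mm; the line runs along the radio's y. The cover is an olive plate 165 mm long from the hinge, 150 mm wide, 6 mm thick; shut it lies towards radio -x, z = 90 to 96 mm; open it stands upright, outer face to radio +x. Frame turns with the cover: -x along the plate away from the hinge, +z out of its outer face, which lies at z = 6 mm.
- cover_slot (a point): Centre of the slot through the cover, on its outer face, 120 mm from the hinge, mid-width. The slot is 56 mm long (along the plate, away from the hinge) and 22 mm wide. With the cover shut the aligned wing sticks up through it, 26 mm above the outer face.
- marker: Loose marker pen, 130 mm long, 17 mm thick, lying beside the radio's -y end; leave alone. Origin on the table under its middle.
- handmic: Loose dark green hand microphone, 120 x 52 x 34 mm, lying beyond the radio's +y end; leave alone. Origin under its middle.
- screwdriver: Loose screwdriver lying on the blue book at the robot's left; leave alone.
- bowl: Loose frosted bowl, 150 mm across, 85 mm high, to the robot's right; leave alone. Origin under its middle.
- nut: Loose steel nut, 22 mm, on the table behind the radio (its +x side); leave alone.

How it is judged:
By the outcome, as a careful person would: the job done as asked, in the order asked, and still so for the second after the job is handed in, while the arm keeps its last pose, push and grip.
It also fails if it takes over 48 s, if anything falls off the work surface, if the arm or the gripper's body presses on something with over 40 N, if the wrist force passes 120 N, or if a joint passes its speed limit or range.

### The arm

A 6-joint arm with a two-finger parallel gripper is mounted at the origin on the work surface. World frame = base frame: x ahead of the robot, y to its left, z up, the work surface at z = 0. Lengths are in mm, angles in rad, forces in N, time in s.
With the tool pointing down it reaches from about 275 to 775 mm from the base axis. Payload 14.6 kg.
Tool frame: the origin (TCP) lies at the very end of the fingers, on their centre line; the grasp point (between the pads) lies 19 mm behind it; x points along the fingers, z is the direction in which the jaws open and shut, and the axes are right-handed (so a half turn about x gives the same grasp; the last joint's range is limited). The gripper opens to 85 mm and grips with 20 to 120 N. Pads are 22 mm wide; open, the fingers measure 114 mm over their backs; the gripper's body (76 mm by 85 mm) begins 54 mm behind the grasp point. The pads swing forward as they close: fully open they stand 13 mm farther back than shut.
Start: joints at [1.112, 0.263, -0.048, 1.259, 0, 1.415], TCP at [157.057, 500.96, 231.278] pointing down, gripper open.
Joint ranges: [-2.65, 2.65], [-0.89, 1.7], [-1.18, 1.37], [-2.13, 2.11], [-1.35, 1.29], [-3.14, 3.14]. Speed limits (rad/s): [1.89, 1.89, 2.57, 2.79, 3.14, 3.14].

### API

Orientations are given as [roll, pitch, yaw] about the fixed x, y, z axes, in that order (R = Rz(yaw) Ry(pitch) Rx(roll)).
In Python, from station import r gives the robot as it stands.
- The arm moves only by the tool send_rows, never from a script. Its argument "targets" is text: rows parted by semicolons, each of 7 numbers parted by spaces: the closure, from 0 (fully open) to 1 (shut), then the shift along the tool's x, y, z in m, then the turn, a rotation vector about the tool's x, y, z in degrees. A call has 1 to 8 rows; each row shifts and turns the commanded pose from where the row before left it, along the tool's axes as they then stand; what a row does not reach is not made up. A row lasts 1/12 s, in which the tool goes at most 41.7 mm and 7.16 degrees, less where a joint would pass 70% of its speed; a pose out of reach is approached as far as the arm can. A call is refused whole if a number of a shift passes 0.0417 or a number of a turn 7.16, either way. A call with a gripper value outside its range is refused whole. The fingers move at their own pace and stop on an object; "grip_force" is the grip in N (left out, the last holds). Time passes only in rows, so rows that do not move let the fingers close. It gives the time, the measured TCP pose, the force and the opening at its end, in the units of the state.
- r.sense(): the state, without advancing time (a new reading comes with each control period).
- r.camera(name): name is "scene" or "side" or "wrist"; returns a dict with "img" (480x640x3 uint8, red, green, blue), "fx", "fy", "cx", "cy" (pixels), "k1" (the pictures are not rectified: a ray, as slopes to the right and down, at radius r is drawn at 1 + k1 r^2 times it, then the intrinsics apply), "camera_from_world" (4x4, takes a point from world to camera coordinates). Camera axes: x right, y down, z forward; pixel columns grow to the right and rows downward; lengths in mm; the calibration is good to about 2 mm. A picture is of the moment at which its call begins. There is no depth.
- r.sign_off(): hands the job in, once; it reports no verdict.
Trained networks look in the newest picture that a camera, given by its name, has taken for a name from the list of things; names that differ only in an ending like _2 or _b are one class to them, and where a whole thing is asked for, a point or a joint stands for the part that bears it (a point fixed in the world has none). Each returns a list of dicts, best first, with "p" (0 to 1); they miss things now and then, are a little off and sometimes report something else, mostly with a low value. They report only what shows in the picture. A call takes as long as a camera call.
- r.cut_out(camera, thing): "region" (480x640 bool, what is visible of it) and "bbox" ([left, top, right, bottom] in pixels, round what is visible of it).
The state is a dict: "time_s": time; "qpos": joint angles; "dq": joint speeds; "joint_efforts": joint torques, N m; "tcp_pos": TCP position; "orientation": TCP orientation; "force": force on the tool from outside, world axes, zero at the start; "wrist_torque": the same for the moment, N m; "grip_width": opening from 0.0 (shut) to 1.0 (fully open).
Only numpy, scipy, OpenCV 4.12 (cv2) and the standard library are available. Lean on these libraries where they do the work, as an engineer would, in place of code of your own. Each camera call takes 0.05 s, during which the arm holds its last target. There are 200 camera calls.

## Working session

There is one attempt and no reset: what is moved stays moved. The work goes in short steps, Python scripts to look and compute and a tool call to move; the robot and the scene stay as the last step left them, time stands still between calls to the robot, and variables do not carry over. Pictures are saved under pics/ and viewed, about 8 in all and at most 12, crops included, and the job is handed in when it is done.

Besides the shell and the picture viewer there is one more tool, called as name(argument=value, ...) on one line, values as JSON. send_rows: Moves the arm, as the interface text tells. Its arguments: {"type":"object","properties":{"targets":{"type":"string"},"grip_force":{"type":"number"}},"required":["targets"]}

```bash
ls; mkdir -p pics
python3 - <<'E'
from station import r
import cv2,numpy as np
print(r.sense())
for n in ["scene","side"]:
    c=r.camera(n); cv2.imwrite(f"pics/{n}0.png",c["img"][:,:,::-1])
    print(n,c["fx"],c["cx"],c["cy"],c["k1"],np.round(c["camera_from_world"],3).tolist())
    for t in ["radio","wing","cover","wing_mid","cover_slot","marker","handmic"]:
        for d in r.cut_out(n,t)[:2]: print(n,t,round(d["p"],2),d["bbox"])
E
```

```text
pics
{'time_s': 0.0, 'qpos': array([ 1.11166566e+00,  2.63489367e-01, -4.89467379e-02,  1.25940799e+00,
       -5.99613369e-06,  1.41551203e+00]), 'dq': array([-0.00216962,  0.00032004, -0.00057669,  0.00030554, -0.00027687,
        0.00143327]), 'joint_efforts': array([ 1.44756636e-03, -6.37628531e+01,  3.84575450e+01,  1.34190568e-02,
       -5.26838187e-05, -5.15006150e-05]), 'tcp_pos': array([156.94667726, 500.69224564, 230.838902  ]), 'orientation': array([ 2.99203106,  1.56974854, -2.02420429]), 'force': array([ 0.28017953,  0.15228937, -1.13089894]), 'wrist_torque': array([-0.05694529,  0.01889973, -0.01733315]), 'grip_width': 1.002544184660633}
scene 540.4234197413408 323.5058269618579 235.25836678245514 -0.10941085233590775 [[0.77, 0.639, 0.004, -435.706], [0.42, -0.502, -0.756, -161.895], [-0.481, 0.583, -0.655, 1515.624], [0.0, 0.0, 0.0, 1.0]]
scene radio 0.79 [224.8, 192.3, 349.5, 327.5]
scene radio 0.37 [386.9, 150.1, 415.1, 167.6]
scene wing 0.48 [266.3, 229.4, 275.3, 248.1]
scene cover 0.67 [293.3, 190.7, 343.2, 294.0]
scene cover_slot 0.71 [294.7, 193.0, 343.4, 291.3]
scene marker 0.66 [211.2, 293.9, 261.3, 328.0]
scene handmic 0.75 [319.6, 224.5, 368.8, 251.3]
side 588.8080084793796 322.061496302748 245.78324405292625 -0.04031145519346301 [[0.96, -0.28, -0.01, -541.512], [-0.196, -0.646, -0.737, 168.711], [0.2, 0.71, -0.675, 1469.075], [0.0, 0.0, 0.0, 1.0]]
side radio 0.64 [272.0, 191.2, 374.7, 329.4]
side wing 0.56 [300.2, 256.3, 316.0, 275.8]
side cover 0.62 [340.9, 188.4, 374.4, 281.8]
side wing_mid 0.73 [296.1, 261.5, 317.3, 275.2]
side cover_slot 0.76 [341.9, 189.6, 368.0, 279.3]
side marker 0.45 [277.8, 226.4, 321.0, 253.5]
side handmic 0.76 [277.8, 224.6, 321.9, 252.7]
```

Run:
```python
import cv2,numpy as np
a=cv2.imread("pics/scene0.png")[160:350,190:430]; b=cv2.imread("pics/side0.png")[170:350,230:430]
a=cv2.resize(a,(758,600),interpolation=2); b=cv2.resize(b,(667,600),interpolation=2)
cv2.imwrite("pics/a.png",a);cv2.imwrite("pics/b.png",b)
```

```text
(no output)
```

View pics/scene0.png

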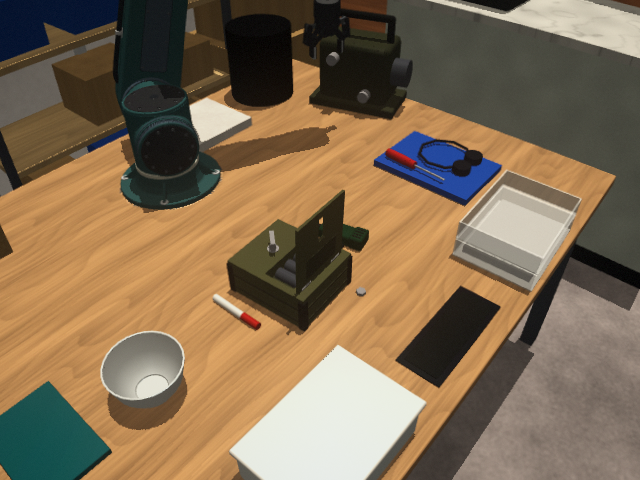

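View pics/a.png

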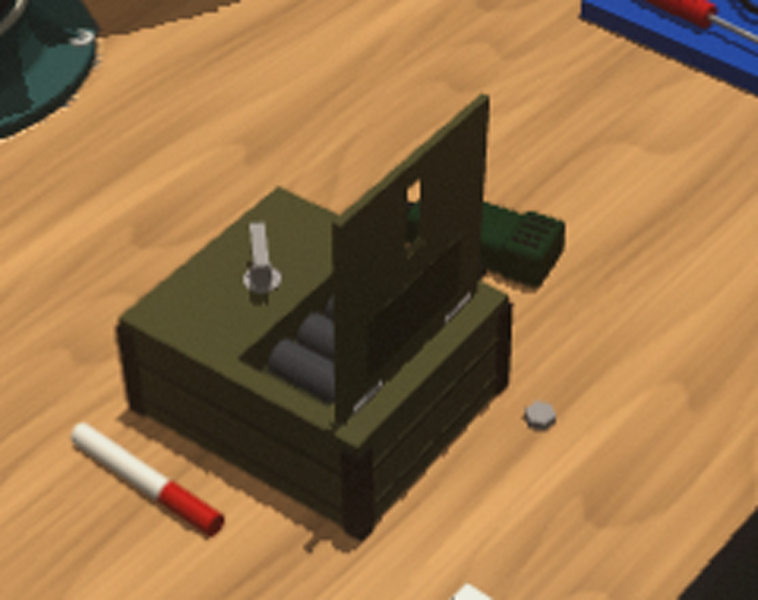

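View pics/b.png

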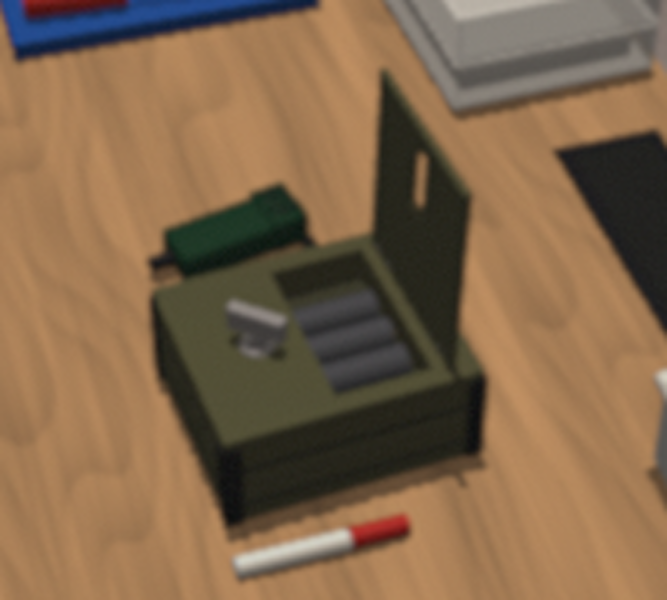

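Viewed 3 of 8. In the scene picture the radio's top corners are at about (228,262), (279,220) and (351,255), and the upright cover's tips are at (298,230) and (345,190). The wing is at about (272,240), its top nearly along the view. In the side picture the wing's top runs from (298,262) to (316,267). Next I fit the radio pose and the wing angle.

```bash
cat > h.py <<'E'
import numpy as np, cv2
from scipy.optimize import least_squares
from scipy.spatial.transform import Rotation as R
def proj(c,P):
    P=np.atleast_2d(P); T=c["camera_from_world"]; q=P@T[:3,:3].T+T[:3,3]
    s=q[:,:2]/q[:,2:]; s=s*(1+c["k1"]*(s**2).sum(1,keepdims=True))
    return s*[c["fx"],c["fy"]]+[c["cx"],c["cy"]]
def rad2w(p,P):  # p=x,y,yaw
    P=np.atleast_2d(P).astype(float); c,s=np.cos(p[2]),np.sin(p[2])
    return np.c_[p[0]+c*P[:,0]-s*P[:,1],p[1]+s*P[:,0]+c*P[:,1],P[:,2]]
def wing(a,L=22,z=122):  # ends of wing top centre line, radio frame
    d=np.array([-np.sin(a),np.cos(a),0])*L; m=np.array([-45,0,z]); return np.array([m+d,m-d])
def plate(th,s,y,n=6):
    # cover frame: -x along plate, +z outward; th=0 shut
    s=np.asarray(s,float); return np.array([75-s*np.cos(th)+n*np.sin(th),y,90+s*np.sin(th)+n*np.cos(th)])
E
python3 - <<'E'
from h import *; from station import r
sc=[([-100,-85,90],120,322),([-100,85,90],280,188),([100,-85,90],345,443),([100,85,90],511,300),([100,-85,0],360,538),([-100,-85,0],130,412)]
si=[([-100,85,90],153,297),([-100,-85,90],228,447),([100,-85,90],485,375),([-100,-85,0],232,520),([100,-85,0],480,460)]
A=r.camera("scene");B=r.camera("side")
pts=[(A,P,190+u/3.158,160+v/3.158) for P,u,v in sc]+[(B,P,230+u/3.333,170+v/3.333) for P,u,v in si]
def res(p): return np.concatenate([proj(c,rad2w(p,P))[0]-[u,v] for c,P,u,v in pts])
best=min((least_squares(res,[500,100,y0],loss="soft_l1") for y0 in (-2,-.5,0,.5,2)),key=lambda o:o.cost)
p=best.x; print(p,np.round(res(p).reshape(-1,2),1).tolist())
np.save("p.npy",p)
for a in np.arange(0.1,0.85,.1):
    print(round(a,1),*(np.round((proj(c,rad2w(p,wing(a)))-o)*k).tolist() for c,o,k in((A,[190,160],3.158),(B,[230,170],3.333))))
E
```

```text
[547.26082887 -92.45459558  37.76366618] [[-1.6, -1.7], [-0.7, -0.5], [2.4, 2.2], [-1.2, -0.8], [-1.3, 1.6], [-0.0, -0.7], [0.9, -3.5], [-0.5, -1.5], [1.3, -1.6], [-0.3, 1.5], [0.9, -2.1]]
0.1 [[276.0, 226.0], [239.0, 264.0]] [[248.0, 292.0], [273.0, 330.0]]
0.2 [[273.0, 226.0], [242.0, 265.0]] [[245.0, 293.0], [276.0, 329.0]]
0.3 [[270.0, 225.0], [245.0, 266.0]] [[242.0, 294.0], [278.0, 327.0]]
0.4 [[267.0, 224.0], [248.0, 266.0]] [[240.0, 295.0], [281.0, 326.0]]
0.5 [[264.0, 224.0], [251.0, 267.0]] [[238.0, 297.0], [283.0, 324.0]]
0.6 [[261.0, 224.0], [254.0, 267.0]] [[236.0, 298.0], [285.0, 323.0]]
0.7 [[258.0, 224.0], [258.0, 267.0]] [[234.0, 300.0], [286.0, 321.0]]
0.8 [[254.0, 224.0], [261.0, 267.0]] [[233.0, 302.0], [288.0, 319.0]]
```

```bash
cat >> h.py <<'E'
def down(yaw): # tool x down, z (jaw) at yaw
    z=np.array([np.cos(yaw),np.sin(yaw),0]); x=np.array([0,0,-1.]); return np.c_[x,np.cross(z,x),z]
def plan(pos,Rt,n,g,s,start=None):
    """n rows from the current (or given) pose, straight line + slerp"""
    P0,R0=start if start else (np.array(s["tcp_pos"]),R.from_euler("xyz",s["orientation"]))
    Rt=R.from_matrix(Rt) if not isinstance(Rt,R) else Rt
    dv=(R0.inv()*Rt).as_rotvec(); out=[]; st=(np.array(pos)-P0)/n/1000
    for i in range(n):
        Ri=R0*R.from_rotvec(dv*i/n); out.append(" ".join(f"{v:g}" for v in [g,*np.round(Ri.inv().apply(st),4),*np.round(np.degrees(dv/n),2)]))
    for i in range(0,n,8): print("; ".join(out[i:i+8]))
    return (np.array(pos,float),Rt)
E
python3 - <<'E'
from h import *; from station import r
p=np.load("p.npy"); p[2]%=2*np.pi; np.save("p.npy",p); s=r.sense()
R0=R.from_euler("xyz",s["orientation"]).as_matrix(); print(np.round(R0,3))
W=rad2w(p,[-45,0,0])[0]; print(W,p)
y0=np.arctan2(R0[1,2],R0[0,2]); t=p[2]+.75
for k in (0,np.pi): print("jaw now",y0,"turn",(t+k-y0+np.pi)%(2*np.pi)-np.pi)
yt=min((t,t+np.pi),key=lambda k:abs((k-y0+np.pi)%(2*np.pi)-np.pi))
plan([W[0],W[1],250],down(yt),24,0,s)
E
```

```text
[[-0.    -0.954  0.299]
 [-0.     0.299  0.954]
 [-1.    -0.    -0.   ]]
[502.35455972 -95.3575235    0.        ] [ 5.47260829e+02 -9.24545956e+01  6.45543358e-02]
jaw now 1.2669786764616333 turn -0.4524243406418762
jaw now 1.2669786764616333 turn 2.689168312947917
0 -0.0008 -0.0212 -0.0194 1.08 -0 0; 0 -0.0008 -0.0215 -0.019 1.08 -0 0; 0 -0.0008 -0.0219 -0.0186 1.08 -0 0; 0 -0.0008 -0.0222 -0.0182 1.08 -0 0; 0 -0.0008 -0.0226 -0.0178 1.08 -0 0; 0 -0.0008 -0.0229 -0.0173 1.08 -0 0; 0 -0.0008 -0.0232 -0.0169 1.08 -0 0; 0 -0.0008 -0.0235 -0.0165 1.08 -0 0
0 -0.0008 -0.0238 -0.016 1.08 -0 0; 0 -0.0008 -0.0241 -0.0156 1.08 -0 0; 0 -0.0008 -0.0244 -0.0151 1.08 -0 0; 0 -0.0008 -0.0247 -0.0146 1.08 -0 0; 0 -0.0008 -0.025 -0.0142 1.08 -0 0; 0 -0.0008 -0.0252 -0.0137 1.08 -0 0; 0 -0.0008 -0.0255 -0.0132 1.08 -0 0; 0 -0.0008 -0.0257 -0.0127 1.08 -0 0
0 -0.0008 -0.026 -0.0122 1.08 -0 0; 0 -0.0008 -0.0262 -0.0117 1.08 -0 0; 0 -0.0008 -0.0264 -0.0113 1.08 -0 0; 0 -0.0008 -0.0266 -0.0108 1.08 -0 0; 0 -0.0008 -0.0268 -0.0103 1.08 -0 0; 0 -0.0008 -0.027 -0.0097 1.08 -0 0; 0 -0.0008 -0.0272 -0.0092 1.08 -0 0; 0 -0.0008 -0.0274 -0.0087 1.08 -0 0
```

send_rows(targets="0 -0.001 -0.021 -0.019 1.1 0 0; 0 -0.001 -0.0215 -0.019 1.1 0 0; 0 -0.001 -0.022 -0.0185 1.1 0 0; 0 -0.001 -0.022 -0.018 1.1 0 0; 0 -0.001 -0.0225 -0.018 1.1 0 0; 0 -0.001 -0.023 -0.0175 1.1 0 0; 0 -0.001 -0.023 -0.017 1.1 0 0; 0 -0.001 -0.0235 -0.0165 1.1 0 0")

```text
time_s: 1.57
tcp_pos: [271.8, 301.1, 239.4]
orientation: [-0.569, 1.57, 0.543]
force: [1.0, 0.3, -0.4]
grip_width: 0.999
```

send_rows(targets="0 -0.001 -0.024 -0.016 1.1 0 0; 0 -0.001 -0.024 -0.0155 1.1 0 0; 0 -0.001 -0.0245 -0.015 1.1 0 0; 0 -0.001 -0.0245 -0.0145 1.1 0 0; 0 -0.001 -0.025 -0.014 1.1 0 0; 0 -0.001 -0.025 -0.0135 1.1 0 0; 0 -0.001 -0.0255 -0.013 1.1 0 0; 0 -0.001 -0.0255 -0.0125 1.1 0 0")

```text
time_s: 2.23
tcp_pos: [386.4, 102.9, 247.5]
orientation: [-0.902, 1.57, 0.057]
force: [0.0, 1.1, -0.3]
grip_width: 1.004
```

send_rows(targets="0 -0.001 -0.026 -0.012 1.1 0 0; 0 -0.001 -0.026 -0.0115 1.1 0 0; 0 -0.001 -0.0265 -0.011 1.1 0 0; 0 -0.001 -0.0265 -0.011 1.1 0 0; 0 -0.001 -0.027 -0.0105 1.1 0 0; 0 -0.001 -0.027 -0.01 1.1 0 0; 0 -0.001 -0.027 -0.009 1.1 0 0; 0 -0.001 -0.0275 -0.009 1.1 0 0")

```text
time_s: 2.9
tcp_pos: [500.0, -96.6, 255.3]
orientation: [-0.932, 1.571, -0.127]
force: [1.4, 1.1, 0.3]
grip_width: 0.999
```

Run:
```python
from h import *; from station import r
s=r.sense(); print(s["time_s"],s["tcp_pos"],s["orientation"],s["qpos"])
c=r.camera("wrist"); cv2.imwrite("pics/w1.png",c["img"][:,:,::-1])
print(c["fx"],c["k1"],np.round(c["camera_from_world"],3).tolist())
p=np.load("p.npy")
for t in("wing","radio"):
  for d in r.cut_out("wrist",t)[:2]: print(t,d["p"],d["bbox"])
for a in (.6,.75,.9): print(a,proj(c,rad2w(p,wing(a))).round().tolist())
print(proj(c,rad2w(p,[[-100,-85,90],[-100,85,90],[-10,-69,90],[-10,69,90]])).round().tolist())
```

```text
2.9 [499.98467216 -96.6029696  255.34945335] [-0.93226626  1.57063448 -0.12720355] [-3.51019982e-01  2.29518334e-01 -2.95490948e-02  1.31157108e+00
  3.59230914e-05  4.14713640e-01]
337.73610250457307 0.016181205765854675 [[0.693, 0.721, -0.001, -276.738], [0.69, -0.662, 0.291, -454.416], [0.209, -0.202, -0.957, 278.207], [0.0, 0.0, 0.0, 1.0]]
wing 0.89 [316.8, 202.3, 330.2, 258.6]
radio 0.59 [220.9, 108.8, 625.4, 453.2]
0.6 [[328.0, 209.0], [321.0, 259.0]]
0.75 [[324.0, 209.0], [325.0, 259.0]]
0.9 [[320.0, 210.0], [328.0, 259.0]]
[[222.0, 252.0], [344.0, 111.0], [303.0, 298.0], [404.0, 197.0]]
```

View pics/w1.png

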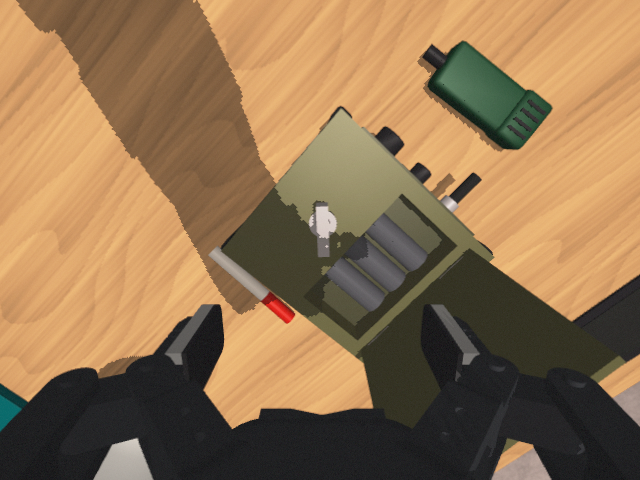

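```bash
cat >> h.py <<'E'
def boxhull(c,p,a,dx=0,dy=0,post=True):
    o=[]
    for L in(-22,22):
        for w in(-5,5):
            for z in(102,122): o.append([-45+dx-L*np.sin(a)+w*np.cos(a),dy+L*np.cos(a)+w*np.sin(a),z])
    m=np.zeros((480,640),np.uint8)
    cv2.fillConvexPoly(m,cv2.convexHull(np.round(proj(c,rad2w(p,o))*16).astype(np.int32)),1,shift=4)
    return m>0
def fitwing(c,reg,p):
    from scipy.optimize import minimize
    f=lambda v:-(boxhull(c,p,v[0],v[1],v[2])&reg).sum()/(boxhull(c,p,v[0],v[1],v[2])|reg).sum()
    return min((minimize(f,[a,0,0],method="Nelder-Mead",options=dict(initial_simplex=[[a,0,0],[a+.2,0,0],[a,4,0],[a,0,4]])) for a in (.2,.5,.8,1.2,1.57,1.8)),key=lambda o:o.fun)
E
python3 - <<'E'
from h import *; from station import r
p=np.load("p.npy"); s=r.sense()
for n in("wrist","side","scene"):
    c=r.camera(n); o=fitwing(c,r.cut_out(n,"wing")[0]["region"],p); print(n,o.x.round(2),round(o.fun,2))
J=R.from_euler("xyz",s["orientation"]).as_matrix(); print("jaw yaw rel radio",np.arctan2(J[1,2],J[0,2])-p[2])
c=r.camera("wrist"); T=np.linalg.inv(c["camera_from_world"]); print("cam pos",T[:3,3])
E
```

```text
wrist [ 0.76 -3.15  1.21] -0.93
side [ 0.83 -2.82 -0.34] -0.87
scene [ 0.76 -2.51  2.92] -0.81
jaw yaw rel radio 0.7394442623441098
cam pos [446.29015038 -43.15189262 398.19813765]
```

Viewed 4 of 8. The wrist picture shows the wing's top from (321,203) to (323,257). The radio corners at (221,251) and (343,110) match my fit within 1 px. The wing angle is about 0.77, and its centre is about 3 mm nearer the robot than the fit.

send_rows(targets="0 0.02 0.001 0 -0.9 0 0; 0 0.02 0.001 0.001 -0.8 0 0; 0 0.02 0 0 0 0 0; 0 0.02 0 0 0 0 0; 0 0.02 0 0 0 0 0; 0 0.02 0 0 0 0 0; 0 0.02 0 0 0 0 0; 0 0.017 0 0 0 0 0")

```text
time_s: 4.07
tcp_pos: [498.3, -92.6, 97.3]
orientation: [1.94, 1.571, 2.777]
force: [-0.4, 0.4, -1.2]
grip_width: 0.998
```

send_rows(targets="1 0 0 0 0 0 0; 1 0 0 0 0 0 0; 1 0 0 0 0 0 0; 1 0 0 0 0 0 0; 1 0 0 0 0 0 0; 1 0 0 0 0 0 0; 1 0 0 0 0 0 0; 1 0 0 0 0 0 0", grip_force=20)

```text
time_s: 4.73
tcp_pos: [498.4, -94.0, 99.0]
orientation: [-2.558, 1.568, -1.723]
force: [-5.6, -5.5, 7.7]
grip_width: 0.135
```

send_rows(targets="1 -0.003 0 -0.001 0 0 0; 1 0 0 -0.001 0 0 0; 1 0 0 0 0 0 0; 1 0 0 0 0 0 0")

```text
time_s: 5.07
tcp_pos: [497.7, -94.0, 101.7]
orientation: [0.069, 1.569, 0.906]
force: [1.9, 4.0, 0.2]
grip_width: 0.11
```

```bash
cat >> h.py <<'E'
def jaw(s,p):
    J=R.from_euler("xyz",s["orientation"]).as_matrix(); return np.arctan2(J[1,2],J[0,2])-p[2]
E
python3 - <<'E'
from h import *; from station import r
p=np.load("p.npy"); s=r.sense(); print(jaw(s,p),s["force"],s["wrist_torque"],s["tcp_pos"],s["grip_width"])
for n in("side","scene","wrist"):
    c=r.camera(n)
    for d in r.cut_out(n,"wing")[:1]: o=fitwing(c,d["region"],p); print(n,d["p"],o.x.round(2),round(o.fun,2))
E
```

```text
0.7717404483167569 [1.89182835 3.95509158 0.17385016] [ 1.01722563 -0.42525992  0.04109517] [497.74201615 -93.97936394 101.66931423] 0.11010730496752305
scene 0.39 [ 0.75 -2.91  2.73] -0.69
wrist 0.73 [ 0.78 -2.67  0.59] -0.92
```

send_rows(targets="1 0 0 0 -5.75 0 0; 1 0 0 0 -5.75 0 0; 1 0 0 0 -5.75 0 0; 1 0 0 0 -5.75 0 0; 1 0 0 0 -5.75 0 0; 1 0 0 0 -5.75 0 0; 1 0 0 0 -5.75 0 0; 1 0 0 0 -5.75 0 0")

```text
time_s: 6.03
tcp_pos: [497.5, -94.8, 101.7]
orientation: [-2.534, 1.57, -0.89]
force: [-1.0, -1.5, -1.2]
grip_width: 0.108
```

send_rows(targets="1 0 0 0 0 0 0; 1 0 0 0 0 0 0; 1 0 0 0 0 0 0")

```text
time_s: 6.28
tcp_pos: [497.5, -94.8, 101.6]
orientation: [-2.439, 1.57, -0.804]
force: [-1.1, -2.7, 4.2]
grip_width: 0.114
```

Run:
```python
from h import *; from station import r
p=np.load("p.npy"); s=r.sense(); print(jaw(s,p),s["force"],s["wrist_torque"],s["tcp_pos"],s["grip_width"])
for n in("side","scene","wrist"):
    c=r.camera(n)
    for d in r.cut_out(n,"wing")[:1]: o=fitwing(c,d["region"],p); print(n,d["p"],o.x.round(2),round(o.fun,2))
```

```text
1.5708085286827982 [-1.14408679 -2.68421075  4.21368024] [-0.5543539   0.37761172  0.02343995] [497.51894967 -94.7797776  101.63702785] 0.11373724455408868
side 0.61 [  2.82 -22.18  -5.67] -0.26
wrist 0.6 [ 1.57 -2.62  0.83] -0.94
```

send_rows(targets="0.4 0 0 0 0 0 0; 0.4 0 0 0 0 0 0; 0.4 0 0 0 0 0 0; 0.4 0 0 0 0 0 0; 0.4 0 0 0 0 0 0; 0.4 -0.02 0 0 0 0 0; 0.4 -0.03 0 0 0 0 0; 0.4 -0.04 0 0 0 0 0")

```text
time_s: 7.25
tcp_pos: [496.1, -94.1, 190.7]
orientation: [1.126, 1.567, 2.765]
force: [1.4, -0.3, -0.2]
grip_width: 0.6
```

send_rows(targets="1 -0.04 0 0 0 0 0; 1 -0.04 0 0 0 0 0; 1 -0.02 0 0 0 0 0; 1 0 0 0 0 0 0")

```text
time_s: 7.58
tcp_pos: [498.7, -95.0, 295.6]
orientation: [-1.974, 1.564, -0.335]
force: [0.7, 0.7, -0.7]
grip_width: 0.037
```

Run:
```python
from h import *; from station import r
p=np.load("p.npy"); s=r.sense(); print(jaw(s,p),s["force"],s["tcp_pos"],s["grip_width"],s["qpos"])
for n in("side","scene","wrist"):
    c=r.camera(n)
    for d in r.cut_out(n,"wing")[:1]: o=fitwing(c,d["region"],p); print(n,d["p"],o.x.round(2),round(o.fun,2))
J=R.from_euler("xyz",s["orientation"]).as_matrix(); print(J.round(3))
for pt in ([0,0,0],[75,0,90],plate(1.6,165,0),plate(1.6,120,-40)): print(rad2w(p,[pt]).round(1))
cv2.imwrite("pics/w2.png",c["img"][:,:,::-1])
```

```text
1.5739979295868054 [ 0.65982002  0.70299134 -0.74148515] [498.69034145 -94.98894475 295.60780681] 0.03676225895525604 [-3.48912030e-01  2.17178410e-01  6.20203745e-02  1.40922217e+00
  8.63428529e-05 -4.16675122e-01]
side 0.51 [ 1.57 -4.24 -0.22] -0.89
scene 0.56 [-1.66 -0.05  0.58] -0.89
wrist 0.69 [ 1.56 -3.13  0.71] -0.96
[[ 0.006 -0.998 -0.068]
 [-0.002 -0.068  0.998]
 [-1.    -0.006 -0.003]]
[[547.3 -92.5   0. ]]
[[622.1 -87.6  90. ]]
[[632.9 -86.9 254.8]]
[[ 634.2 -126.9  209.8]]
```

View pics/w2.png

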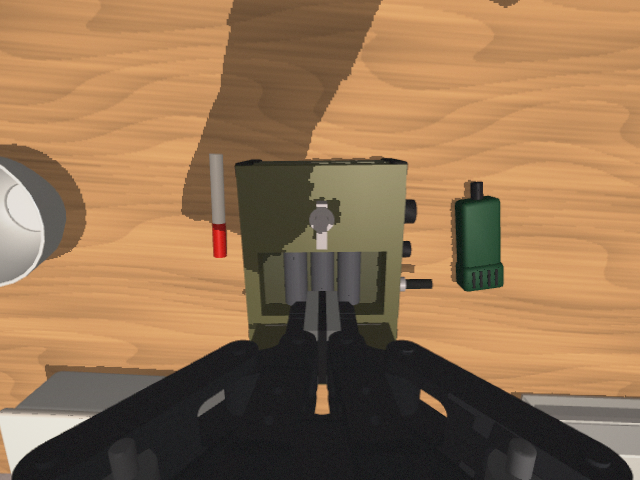

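Viewed 5 of 8. The wing's top lies straight along the radio's x axis at column ~321, rows 203–250. The wrist and side fits give 1.56–1.57. Next I plan the path behind the cover.

Run:
```python
from h import *; from station import r
p=np.load("p.npy"); p[:2]=rad2w(p,[[-3,0.7,0]])[0,:2]; np.save("p2.npy",p)
s=r.sense(); D=down(p[2]+np.pi/2); y=35
w=lambda v:rad2w(p,[v])[0]
c=lambda th:plate(th,120,y)+[11,0,0]
print(p,c(1.6),c(0))
a=plan(w([130,y,296]),D,8,1,s); a=plan(w([130,y,212]),D,4,1,s,a)
st=np.array([130,y,212.]); 
for th in np.linspace(1.6,0,25):
    q=c(th); d=q-st; print(f"{th:.2f} y {-d[0]/1000:.4f} x {-d[2]/1000:.4f}  world",w(q).round()); st=q
```

```text
[ 5.44221921e+02 -9.19495821e+01  6.45543358e-02] [ 95.50138429  35.         209.77363523] [-34.  35.  96.]
1 -0.0008 -0.0222 0.0042 0.02 0.01 -0.01; 1 -0.0008 -0.0222 0.0042 0.02 0.01 -0.01; 1 -0.0008 -0.0222 0.0042 0.02 0.01 -0.01; 1 -0.0007 -0.0222 0.0043 0.02 0.01 -0.01; 1 -0.0007 -0.0222 0.0043 0.02 0.01 -0.01; 1 -0.0007 -0.0222 0.0043 0.02 0.01 -0.01; 1 -0.0007 -0.0222 0.0043 0.02 0.01 -0.01; 1 -0.0007 -0.0222 0.0043 0.02 0.01 -0.01
1 0.021 0 0 0 0 0; 1 0.021 0 0 0 0 0; 1 0.021 0 0 0 0 0; 1 0.021 0 0 0 0 0
1.60 y 0.0345 x 0.0022  world [637. -51. 210.]
1.53 y 0.0080 x -0.0004  world [629. -51. 210.]
1.47 y 0.0080 x 0.0002  world [621. -52. 210.]
1.40 y 0.0080 x 0.0007  world [613. -52. 209.]
1.33 y 0.0079 x 0.0012  world [605. -53. 208.]
1.27 y 0.0078 x 0.0018  world [598. -53. 206.]
1.20 y 0.0077 x 0.0023  world [590. -54. 204.]
1.13 y 0.0075 x 0.0028  world [582. -54. 201.]
1.07 y 0.0073 x 0.0033  world [575. -55. 198.]
1.00 y 0.0071 x 0.0038  world [568. -55. 194.]
0.93 y 0.0068 x 0.0042  world [561. -56. 190.]
0.87 y 0.0065 x 0.0047  world [555. -56. 185.]
0.80 y 0.0062 x 0.0051  world [549. -57. 180.]
0.73 y 0.0058 x 0.0055  world [543. -57. 175.]
0.67 y 0.0055 x 0.0059  world [537. -57. 169.]
0.60 y 0.0051 x 0.0062  world [532. -58. 163.]
0.53 y 0.0046 x 0.0065  world [528. -58. 156.]
0.47 y 0.0042 x 0.0068  world [524. -58. 149.]
0.40 y 0.0037 x 0.0071  world [520. -58. 142.]
0.33 y 0.0032 x 0.0073  world [517. -59. 135.]
0.27 y 0.0027 x 0.0075  world [514. -59. 127.]
0.20 y 0.0022 x 0.0077  world [512. -59. 120.]
0.13 y 0.0017 x 0.0078  world [510. -59. 112.]
0.07 y 0.0012 x 0.0079  world [509. -59. 104.]
0.00 y 0.0007 x 0.0080  world [508. -59.  96.]
```

send_rows(targets="1 0 -0.022 0.004 0 0 0; 1 0 -0.022 0.004 0 0 0; 1 0 -0.022 0.004 0 0 0; 1 0 -0.022 0.004 0 0 0; 1 0 -0.022 0.004 0 0 0; 1 0 -0.022 0.004 0 0 0; 1 0 -0.022 0.005 0 0 0; 1 0 -0.023 0.005 0 0 0")

```text
time_s: 8.55
tcp_pos: [672.3, -48.2, 290.3]
orientation: [1.299, 1.569, 2.938]
force: [0.3, -1.0, 0.4]
grip_width: -0.001
```

send_rows(targets="1 0.022 0 0 0 0 0; 1 0.022 0 0 0 0 0; 1 0.022 0 0 0 0 0; 1 0.023 0 0 0 0 0; 1 0 0 0 0 0 0; 1 0 0 0 0 0 0")

```text
time_s: 9.05
tcp_pos: [670.8, -48.5, 201.4]
orientation: [1.307, 1.568, 2.945]
force: [0.8, -0.1, 0.7]
grip_width: -0.001
```

Run:
```python
from h import *; from station import r
p=np.load("p2.npy"); s=r.sense(); print(jaw(s,p),s["force"],s["tcp_pos"],s["grip_width"],s["qpos"])
d=s["tcp_pos"]-[p[0],p[1],0]; print("radio frame",rad2w([0,0,-p[2]],d).round(1))
c=r.camera("side"); cv2.imwrite("pics/s3.png",cv2.resize(c["img"][120:330,210:460,::-1],(714,600)))
```

```text
1.5741679965255577 [ 0.81504512 -0.05740069  0.67527428] [670.8332098  -48.48199479 201.36532554] -0.0007126049577173431 [-1.93173717e-01  5.36585292e-01  3.11176796e-01  1.34840694e+00
  9.36329244e-06 -2.61100886e-01]
radio frame [[129.2  35.2 201.4]]
```

View pics/s3.png

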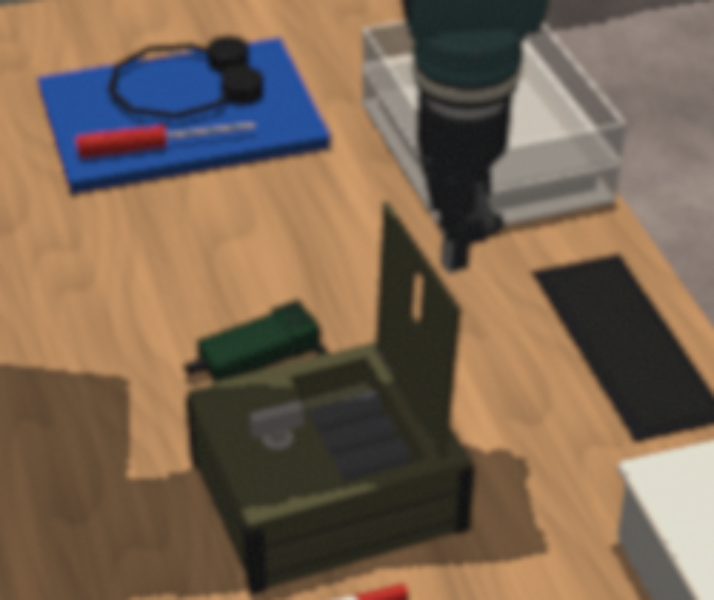

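Viewed 6 of 8. The closed fingers stand behind the cover with their tip at crop (455,265), clear of it, and the wing is in line. Now I push along the arc.

send_rows(targets="1 -0.003 0.007 0 0 0 0; 1 -0.003 0.007 0 0 0 0; 1 -0.002 0.007 0 0 0 0; 1 0 0.007 0 0 0 0; 1 0 0.007 0 0 0 0; 1 0 0.008 0 0 0 0; 1 0 0.008 0 0 0 0; 1 0.001 0.008 0 0 0 0")

```text
time_s: 9.77
tcp_pos: [612.3, -52.8, 209.6]
orientation: [-1.885, 1.57, -0.246]
force: [3.5, 0.3, 2.9]
grip_width: 0.002
```

send_rows(targets="1 0.001 0.008 0 0 0 0; 1 0.002 0.008 0 0 0 0; 1 0.002 0.0075 0 0 0 0; 1 0.003 0.0075 0 0 0 0")

```text
time_s: 10.1
tcp_pos: [581.5, -55.0, 201.8]
orientation: [-2.037, 1.569, -0.398]
force: [3.1, -1.5, 4.3]
grip_width: 0.001
```

```bash
cat >> h.py <<'E'
def rf(s):
    p=np.load("p2.npy"); return rad2w([0,0,-p[2]],s["tcp_pos"]-[p[0],p[1],0])[0].round(1)
E
python3 - <<'E'
from h import *; from station import r
s=r.sense(); print(rf(s),s["force"])
c=r.camera("side"); cv2.imwrite("pics/s4.png",cv2.resize(c["img"][120:330,210:460,::-1],(714,600)))
E
```

```text
[ 39.6  34.4 201.8] [ 3.13946419 -1.48191337  4.2557984 ]
```

View pics/s4.png

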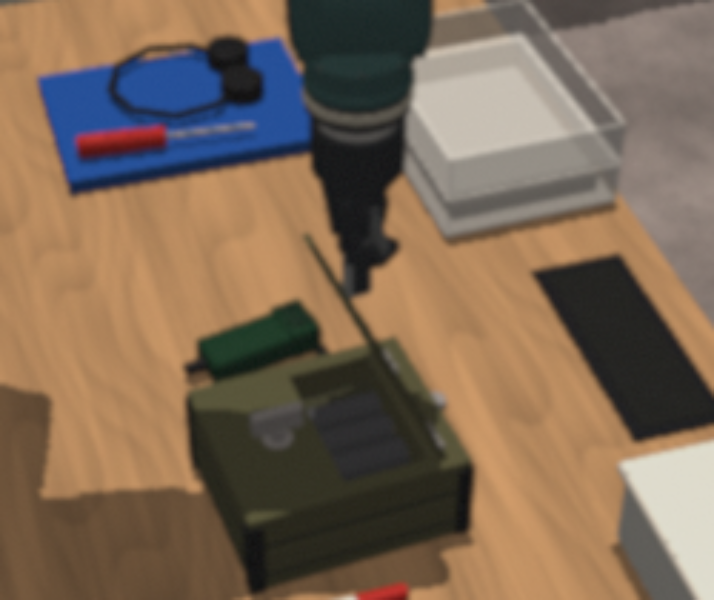

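Viewed 7 of 8. The cover has swung to about 1.1 rad (tip at crop (308,237), fingertip at (357,290)), and the wing is still aligned. I carry on along the arc.

send_rows(targets="1 0.0035 0.0075 0 0 0 0; 1 0.004 0.007 0 0 0 0; 1 0.004 0.007 0 0 0 0; 1 0.0045 0.0065 0 0 0 0; 1 0.005 0.006 0 0 0 0; 1 0.0055 0.006 0 0 0 0; 1 0.006 0.0055 0 0 0 0; 1 0.006 0.005 0 0 0 0")

```text
time_s: 10.82
tcp_pos: [531.3, -58.5, 163.2]
orientation: [-2.18, 1.569, -0.542]
force: [2.2, -1.6, 6.9]
grip_width: 0.005
```

Run:
```python
from h import *; from station import r
s=r.sense(); print(rf(s),s["force"])
c=r.camera("side"); o=fitwing(c,r.cut_out("side","wing")[0]["region"],np.load("p2.npy")); print(o.x.round(2),o.fun)
for th in (1.0,.8,.6,.5,.4): print(th,plate(th,120,35)+[11,0,0])
```

```text
[-10.7  34.2 163.2] [ 2.24953213 -1.57481213  6.94659306]
[ 1.25 -1.12 -3.07] -0.6229508196721312
1.0 [ 26.2125492   35.         194.21833201]
0.8 [  6.69933142  35.         180.26297116]
0.6 [ -9.65241895  35.         162.7091105 ]
0.5 [-16.4333542  35.        152.79656  ]
0.4 [-22.19080923  35.         142.25656704]
```

send_rows(targets="1 0.0065 0.0045 0 0 0 0; 1 0.007 0.004 0 0 0 0; 1 0.007 0.0035 0 0 0 0; 1 0.007 0.003 0 0 0 0")

```text
time_s: 11.25
tcp_pos: [516.5, -59.4, 135.7]
orientation: [-2.452, 1.57, -0.814]
force: [-0.9, -2.2, 8.8]
grip_width: 0.003
```

send_rows(targets="1 0.005 0.0015 0 0 0 0; 1 0.005 0.0015 0 0 0 0; 1 0.005 0.001 0 0 0 0; 1 0.005 0.001 0 0 0 0")

```text
time_s: 11.58
tcp_pos: [511.2, -59.6, 115.6]
orientation: [2.152, 1.57, -2.493]
force: [-3.6, -1.0, 8.1]
grip_width: 0.004
```

Run:
```python
from h import *; from station import r
s=r.sense(); print(rf(s),s["force"],s["wrist_torque"])
```

```text
[-30.9  34.4 115.6] [-3.58775237 -0.99834399  8.07911368] [-0.20996034  0.73310523  0.01575617]
```

send_rows(targets="1 0.004 0.0005 0 0 0 0; 1 0.004 0.0005 0 0 0 0; 1 0.004 0 0 0 0 0; 1 0.003 0 0 0 0 0; 1 0.002 0 0 0 0 0; 1 0.001 0 0 0 0 0; 1 0 0 0 0 0 0")

```text
time_s: 12.17
tcp_pos: [509.6, -59.6, 97.3]
orientation: [1.589, 1.569, -3.055]
force: [-5.8, -1.9, 8.8]
grip_width: 0.001
```

send_rows(targets="1 0.001 0 0 0 0 0; 1 0.001 0 0 0 0 0; 1 0 0 0 0 0 0; 1 0 0 0 0 0 0")

```text
time_s: 12.5
tcp_pos: [509.8, -59.6, 95.9]
orientation: [1.752, 1.57, -2.893]
force: [-7.7, -0.5, 15.3]
grip_width: 0.001
```

send_rows(targets="1 0.001 0.001 0 0 0 0; 1 0.001 0 0 0 0 0; 1 0 0 0 0 0 0; 1 0 0 0 0 0 0; 1 0 0 0 0 0 0; 1 0 0 0 0 0 0")

```text
time_s: 13.0
tcp_pos: [509.8, -59.6, 95.6]
orientation: [-1.924, 1.569, -0.285]
force: [-10.8, 1.7, 40.0]
grip_width: -0.001
```

Run:
```python
from h import *; from station import r
s=r.sense(); print(s["time_s"],rf(s),s["force"],s["wrist_torque"])
p=np.load("p2.npy")
im=[]
for n in("scene","side"):
    c=r.camera(n); k=c["img"][:,:,::-1].copy(); u,v=proj(c,rad2w(p,[-20,0,96]))[0].astype(int)
    im.append(cv2.resize(k[v-75:v+75,u-50:u+50],(400,600),interpolation=2))
    for t in("wing","cover"):
        for d in r.cut_out(n,t)[:1]: print(n,t,d["p"],d["bbox"])
    print("shut cover pred",proj(c,rad2w(p,[plate(0,a,b) for a in(0,165) for b in(-75,75)])).round().tolist())
    print("opening 0.05",proj(c,rad2w(p,[plate(.05,165,b) for b in(-75,75)])).round().tolist())
cv2.imwrite("pics/f.png",np.hstack(im))
```

```text
13.0 [-32.3  34.5  95.6] [-10.84735061   1.74430252  40.02101602] [ 0.54782402  2.41621733 -0.04092404]
scene wing 0.47 [260.7, 231.2, 281.1, 247.5]
scene cover 0.88 [234.6, 227.5, 337.0, 293.2]
shut cover pred [[294.0, 291.0], [337.0, 249.0], [232.0, 257.0], [278.0, 220.0]]
opening 0.05 [[232.0, 254.0], [278.0, 217.0]]
side wing 0.65 [282.8, 239.4, 364.3, 297.7]
side cover 0.71 [280.4, 240.2, 364.1, 302.2]
shut cover pred [[364.0, 279.0], [342.0, 240.0], [299.0, 297.0], [280.0, 256.0]]
opening 0.05 [[299.0, 294.0], [280.0, 253.0]]
```

View pics/f.png

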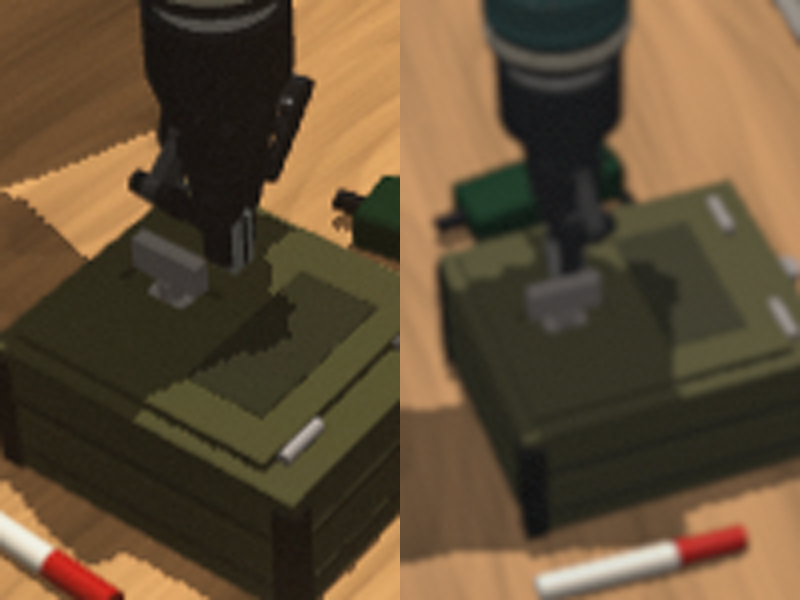

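Viewed 8. The wing stands through the slot and the cover lies flush in both views, with its edges within about 3 px of the shut prediction. The press is 40 N, firm on the stop, so I ease it a little.

send_rows(targets="1 -0.001 0 0 0 0 0; 1 0 0 0 0 0 0; 1 0 0 0 0 0 0; 1 0 0 0 0 0 0; 1 0 0 0 0 0 0; 1 0 0 0 0 0 0")

```text
time_s: 13.8
tcp_pos: [509.7, -59.6, 95.8]
orientation: [-1.862, 1.57, -0.223]
force: [-6.6, 2.2, 25.4]
grip_width: -0.0
```

Run:
```python
from station import r
s=r.sense(); print(s["time_s"],s["tcp_pos"],s["force"],s["dq"].round(4)); print(r.sign_off())
```

```text
13.8 [509.73955183 -59.63004493  95.82120279] [-6.60340153  2.20628195 25.42624218] [-0.0016  0.0012  0.0006 -0.001   0.0003  0.0001]
the job is handed in; nothing more can be done
None
```

I gripped the wing and turned it from about 0.77 to about 1.57 rad. Then I swung the cover shut with the closed fingertips beside the slot and handed in at 13.8 s, still pressing.

- **Shut and flush:** the fingertip was at z ≈ 95.8 mm, where the shut cover's outer face should be at 96. It was holding steadily at about 25 N, and the spring needs only about 8 N. Both cameras showed the wing standing through the slot and the cover flush.
- **Force peak:** while seating the cover, the wrist force reached about 40 N at the fingertips, so I eased it to 25 N before handing in.
- **Wing angle:** the wrist and side camera fits agreed at 1.56–1.57 after I let go of the wing. The scene camera gave the same bar seen half a turn round (-1.66, so 1.48), which is still within the 0.2 rad tolerance. One later side-camera fit, taken during the swing, read 1.25. It was a poor match, probably because the wing was partly hidden, and the wing went through the slot.
- **Radio position:** my first fit had the wing about 3 mm too far from the robot, and I corrected it before working on the cover.
- **Other things on the table:** the arm went near none of them. The marker and hand microphone look undisturbed in the last pictures. I did not check the screwdriver, bowl or nut again at the end.

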